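Feel along a roller rail's wheels

TASK

Before this roller rail goes back on the saw, check that its wheels turn: run the closed fingertips lightly along the tops of the wheels, starting at the wheel beside the upright end stop and going on to the wheel at the open end, so that each wheel in turn is rolled a little towards the open end. Leave the rail lying where it is: do not lift it, tip it or shove it along, do not bear down hard, and leave the things around it alone.

Things in the scene. Friction and masses are not known exactly. Their poses are not given: they have to be found in the camera images.
- rail: Roller rail: loose steel channel 302 mm long, 64 mm wide over its base flanges, 0.9 kg, with a row of six black rubber-tyred wheels. Origin: underside, below the middle of the row. x runs along the rail from the end stop (-x) to the open end (+x, at 136 mm), z up. Channel walls: 32 mm apart outside, 29 mm high; the wheels stand 12 mm above them.
- stop (a point): End stop at one end of the rail: upright steel plate 56 mm wide with a folded lip, its top 62 mm above the bench, and under the lip a round rubber buffer (24 mm) that faces the wheels. The point: centre of the buffer's face, 46 mm above the bench, at x = -152 mm of the rail, 42 mm from the axle of wheel 1.
- top1 (a point): Top of the tyre of wheel 1 (the wheel beside the end stop) as it stands untouched, 41 mm above the bench, on the rail's centre line at x = -110 mm of the rail.
- top2 (a point): Top of the tyre of wheel 2 as it stands untouched, 41 mm above the bench, on the rail's centre line at x = -66 mm of the rail.
- top3 (a point): Top of the tyre of wheel 3 as it stands untouched, 41 mm above the bench, on the rail's centre line at x = -22 mm of the rail.
- top4 (a point): Top of the tyre of wheel 4 as it stands untouched, 41 mm above the bench, on the rail's centre line at x = 22 mm of the rail.
- top5 (a point): Top of the tyre of wheel 5 as it stands untouched, 41 mm above the bench, on the rail's centre line at x = 66 mm of the rail.
- top6 (a point): Top of the tyre of wheel 6 (the wheel at the open end) as it stands untouched, 41 mm above the bench, on the rail's centre line at x = 110 mm of the rail.
- wheel1 (a joint): Turn of wheel 1 about its axle, rad, 0 at the start; grows when the top of the wheel moves towards the open end. Wheel 34 mm in diameter, tyre 16 mm wide, 44 mm from axle to axle. It turns with almost no drag and stops where it is left; it yields downwards on its rubber mount, about 1 mm for 3 N, at most 5 mm.
- wheel2 (a joint): The same for wheel 2.
- wheel3 (a joint): The same for wheel 3.
- wheel4 (a joint): The same for wheel 4.
- wheel5 (a joint): The same for wheel 5.
- wheel6 (a joint): The same for wheel 6.
- jar: Bystander: amber glass jar with a steel lid, 56 mm in diameter, 72 mm high, standing on the bench beside the rail. Origin: centre of its underside.
- spanner: Bystander: steel spanner, 150 mm long, lying on the bench beside the rail. Origin: on its underside, midway along; x axis along its length.
- spare: Bystander: a spare wheel lying flat on the bench beside the rail, 34 mm in diameter, 16 mm high. Origin: centre of its underside.

How it is judged (in metres and radians):
On the way, in this order (a step that is already met when the one before it is completed fails the run):
1. wheel 1 rolled at least 0.2 rad towards the open end (value of joint wheel1 above 0.2 rad).
2. wheel 2 rolled at least 0.2 rad towards the open end (value of joint wheel2 above 0.2 rad).
3. wheel 3 rolled at least 0.2 rad towards the open end (value of joint wheel3 above 0.2 rad).
4. wheel 4 rolled at least 0.2 rad towards the open end (value of joint wheel4 above 0.2 rad).
5. wheel 5 rolled at least 0.2 rad towards the open end (value of joint wheel5 above 0.2 rad).
6. wheel 6 rolled at least 0.2 rad towards the open end (value of joint wheel6 above 0.2 rad).
At the end, for the whole second after the job is handed in: All six wheels have been rolled at least 0.2 rad towards the open end, in order from the end stop; the rail lies flat and at rest on the bench within 25 mm of where it was; jar, spanner and spare wheel are within 20 mm of where they were (value of joint each of wheel1, wheel2, wheel3, wheel4, wheel5, wheel6 above 0.2 rad and distance of rail from where it was at the start of the episode below 0.025 m and height (world z) of rail below 0.005 m and angle between rail's own z axis and vertical below 0.05 rad and linear speed of rail below 0.02 m/s and distance of each of jar, spanner, spare from where it was at the start of the episode below 0.02 m); the robot touches nothing.
It fails at once if the rail is lifted more than 10 mm off the bench or tipped (height (world z) of rail above 0.01 m or angle between rail's own z axis and vertical above 0.15 rad).
It fails at once if the rail is shoved more than 25 mm from where it lay (distance of rail from where it was at the start of the episode above 0.025 m).
It fails at once if the robot bears on the rail or its wheels with more than 20 N (contact force between any of the fingers, the arm and rail above 20 N).
It fails at once if the jar, spanner or spare wheel is moved more than 20 mm (distance of any of jar, spanner, spare from where it was at the start of the episode above 0.02 m).
It also fails if it takes over 43 s, if anything falls off the work surface, if the arm or the gripper's body presses on something with over 40 N, if the wrist force passes 120 N, or if a joint passes its speed limit or range.

ROBOT

A 6-joint arm with a two-finger parallel gripper is mounted at the origin on the work surface. World frame = base frame: x ahead of the robot, y to its left, z up, the work surface at z = 0. Lengths are in mm, angles in degrees, forces in N, time in s.
With the tool pointing down it reaches from about 300 to 850 mm from the base axis. Payload 4.2 kg.
Tool frame: the origin (TCP) lies on the centre line of the jaws, within the pads' length; the fingertips stand 11 mm ahead of it and the grasp point (between the pads) lies 8 mm behind it; z points along the fingers, y is the direction in which the jaws open and shut (so a half turn about z gives the same grasp; the last joint's range is limited). The gripper opens to 91 mm and grips with 3 to 60 N. Pads are 32 mm wide; open, the fingers measure 118 mm over their backs; the gripper's body (76 mm by 178 mm) begins 60 mm behind the grasp point.
Start: joints at [-73.912, 18.312, 89.639, -0, 72.044, -1.146], TCP at [170.366, -549.197, 224.976] pointing down, gripper open.
Joint ranges: [-177.97, 177.97], [-48.28, 115.42], [12.27, 149.76], [-77.06, 257.06], [2.81, 150.46], [-146.56, 146.56]. Speed limits (degrees/s): [147.25, 147.25, 180, 180, 180, 180].

INTERFACE

Orientations are given as [roll, pitch, yaw] about the fixed x, y, z axes, in that order (R = Rz(yaw) Ry(pitch) Rx(roll)).
In Python, from workcell import env, grab_frame gives the robot as it stands. The module is installed in compiled form; this text tells all that it offers.
- The arm moves only by the tool arm_command, never from a script. Its argument "series" is one flat list of numbers, 6 for each row, row after row: the shift along the world's x, y, z each as a share of 400 mm, from -1 to 1, then the turn, a rotation vector about the world's x, y, z each as a share of 45 degrees, from -1 to 1. A call has 1 to 20 rows; each row shifts and turns the commanded pose from where the row before left it; what a row does not reach is not made up. A row lasts 1/12 s, in which the tool goes at most 41.7 mm and 7.16 degrees, less where a joint would pass 70% of its speed; a pose out of reach is approached as far as the arm can. A call with a number of a shift or a turn outside -1 to 1 is refused whole. A call with a gripper value outside its range is refused whole. "hand" is the opening, from 0 (shut) to 1 (fully open), set as the call begins (left out, the last holds). The fingers move at their own pace and stop on an object; "newtons" is the grip in N (left out, the last holds). Time passes only in rows, so rows that do not move let the fingers close. It gives the time, the measured TCP pose, the force and the opening at its end, in the units of the state.
- env.state(): the state, without advancing time (a new reading comes with each control period).
- grab_frame(name): name is "side" or "top"; returns a dict with "frame" (420x560x3 uint8, red, green, blue), "intrinsics" (3x3 intrinsics, pixels), "k1" (the pictures are not rectified: a ray, as slopes to the right and down, at radius r is drawn at 1 + k1 r^2 times it, then the intrinsics apply), "R" (3x3) and "t" (3): a world point X has camera coordinates R X + t. Camera axes: x right, y down, z forward; pixel columns grow to the right and rows downward; lengths in mm; the calibration is good to about 2 mm. A picture is of the moment at which its call begins. There is no depth.
- env.job_done(): hands the job in, once; it reports no verdict.
The state is a dict: "time_s": time; "qpos": joint angles; "qvel": joint speeds; "effort": joint torques, N m; "ee_pos": TCP position; "ee_rot": TCP orientation; "force": force on the tool from outside, world axes, zero at the start; "torque": the same for the moment, N m; "gripper_width": finger opening in mm.
Only numpy, scipy, OpenCV 4.12 (cv2) and the standard library are available. Lean on these libraries where they do the work, as an engineer would, in place of code of your own. Each camera call takes 0.05 s, during which the arm holds its last target.

## Working session

There is one attempt and no reset: what is moved stays moved. The work goes in short steps, Python scripts to look and compute and a tool call to move; the robot and the scene stay as the last step left them, time stands still between calls to the robot, and variables do not carry over. Pictures are saved under pics/ and viewed, and the job is handed in when it is done.

Besides the shell and the picture viewer there is one more tool, called after "Call:" as name(argument=value, ...) on one line, values as JSON. arm_command: Moves the arm, as the interface text tells. Shift numbers are shares of 400 mm and turn numbers shares of 45 degrees, none past 1 either way. Its arguments: {"type":"object","properties":{"series":{"type":"array"},"hand":{"type":"number"},"newtons":{"type":"number"}},"required":["series"]}

```bash
mkdir -p pics; python3 - <<'E'
from workcell import env, grab_frame
import cv2,pickle
d={}
for n in("side","top"):
    f=grab_frame(n);d[n]=f
    cv2.imwrite(f"pics/{n}0.png",f["frame"][:,:,::-1])
    print(n,f["intrinsics"],f["k1"],f["R"],f["t"])
pickle.dump(d,open("f0.pkl","wb"))
print(env.state())
E
```

```text
side [[457.19214916   0.         282.58774543]
 [  0.         457.19214916 205.78490436]
 [  0.           0.           1.        ]] -0.060554071902293165 [[-8.51098893e-01 -5.25005266e-01 -3.80264751e-04]
 [-3.62399278e-01  5.88018105e-01 -7.23119265e-01]
 [ 3.79865024e-01 -6.15308198e-01 -6.90723088e-01]] [504.07741089 220.57379913 466.08992202]
top [[520.62305644   0.         282.05102125]
 [  0.         520.62305644 213.7911553 ]
 [  0.           0.           1.        ]] -0.11324218022698376 [[-0.0170511  -0.99969249  0.01800494]
 [-0.98882769  0.01419329 -0.14838584]
 [ 0.14808466 -0.02033393 -0.98876563]] [ 24.16115813 601.01705811 794.51997354]
{'time_s': 0.1, 'qpos': array([-7.39108896e+01,  1.83487382e+01,  8.96964407e+01, -1.86832814e-03,
        7.20430949e+01, -1.14608166e+00]), 'qvel': array([-0.11781929, -0.17574092, -0.14658384, -0.0173994 ,  0.00528431,
       -0.01058445]), 'effort': array([-1.41447031e-04, -4.13331664e+01, -2.32510149e+01,  7.28615723e-02,
        4.22532682e-02, -4.59527064e-05]), 'ee_pos': array([ 170.24702022, -548.79553824,  224.21686986]), 'ee_rot': array([-1.79911708e+02,  1.04593675e-05,  1.72357695e+01]), 'force': array([-0.02113739,  0.32824509,  0.10331395]), 'torque': array([-0.05720233, -0.00391529,  0.00984543]), 'gripper_width': 91.4724164715571}
```

View pics/side0.png

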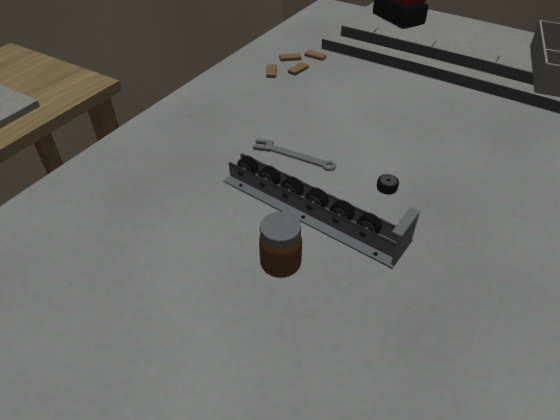

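View pics/top0.png

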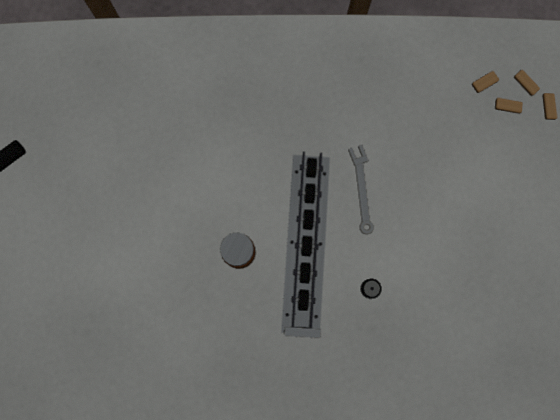

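The side view shows the end stop near (405,235) and the open end near (235,180). In the top view the wheels run from (303,300), beside the stop, to (311,167). The jar is at (238,250), the spanner at (362,190) and the spare at (371,288). Next I'll zoom in to measure.

```bash
python3 - <<'E'
import pickle,cv2,numpy as np
d=pickle.load(open("f0.pkl","rb"))
a=d["top"]["frame"][140:350,210:390,::-1]
cv2.imwrite("pics/topz.png",np.clip(cv2.resize(np.rot90(a),None,fx=3.5,fy=3.5,interpolation=cv2.INTER_CUBIC)*1.8,0,255).astype('uint8'))
a=d["side"]["frame"][130:280,210:430,::-1]
cv2.imwrite("pics/sidez.png",np.clip(cv2.resize(a,None,fx=3.5,fy=3.5,interpolation=cv2.INTER_CUBIC)*1.8,0,255).astype('uint8'))
open("h.py","w").write('''
import numpy as np,cv2
def proj(f,X):
    c=np.asarray(f["R"])@np.asarray(X,float)+f["t"]; s=c[:2]/c[2]; s=s*(1+f["k1"]*(s@s)); K=f["intrinsics"]
    return np.array([K[0][0]*s[0]+K[0][2],K[1][1]*s[1]+K[1][2]])
def unproj(f,uv,z):
    K=f["intrinsics"]; q=np.array([(uv[0]-K[0][2])/K[0][0],(uv[1]-K[1][2])/K[1][1]]); s=q.copy()
    for _ in range(20): s=q/(1+f["k1"]*(s@s))
    R=np.asarray(f["R"]); o=-R.T@f["t"]; r=R.T@np.array([s[0],s[1],1]); return o+r*(z-o[2])/r[2]
''')
from h import *
f=d["top"]
# dark blobs centroid
g=cv2.cvtColor(f["frame"],cv2.COLOR_RGB2GRAY)
for v in [(303,300),(305,272.5),(307,246),(308.5,219.5),(310,193),(311,168)]:
    print(v,unproj(f,v,39).round(1))
for n,v,z in [("jar",(238,249),72),("sp a",(367,228),5),("sp b",(358,155),5),("spare",(371,288),16)]: print(n,unproj(f,v,z).round(1))
E
```

```text
(303, 300) [463.1 -16.3  39. ]
(305, 272.5) [506.7 -20.5  39. ]
(307, 246) [549.1 -24.7  39. ]
(308.5, 219.5) [592.2 -28.1  39. ]
(310, 193) [635.9 -31.7  39. ]
(311, 168) [677.8 -34.4  39. ]
jar [543.3  84.2  72. ]
sp a [ 580.9 -129.4    5. ]
sp b [ 708.2 -119.2    5. ]
spare [ 480.  -130.2   16. ]
```

View pics/topz.png

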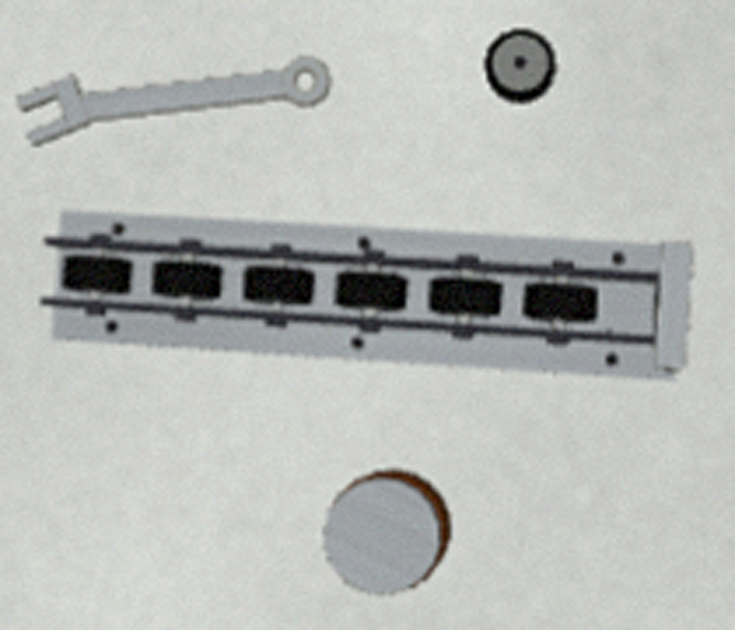

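View pics/sidez.png

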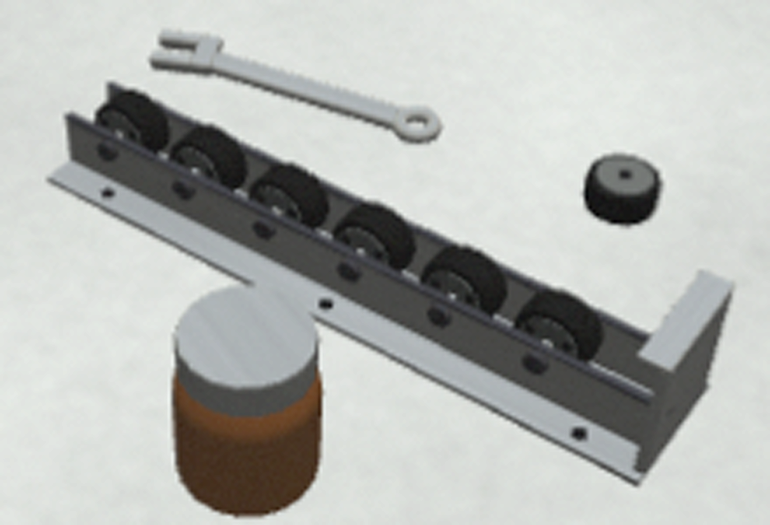

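```bash
python3 - <<'E'
import pickle
from h import *
from scipy.optimize import least_squares
d=pickle.load(open("f0.pkl","rb")); f=d["top"]; s=d["side"]
g=cv2.cvtColor(f["frame"],cv2.COLOR_RGB2GRAY)
print("cam",-np.asarray(f["R"]).T@f["t"])
m=(g<45).astype('uint8'); n,l,st,ce=cv2.connectedComponentsWithStats(m)
B=[]
for v in [(303,300),(305,272.5),(307,246),(308.5,219.5),(310,193),(311,168)]:
    w=[i for i in range(1,n) if st[i,4]>60 and np.hypot(*(ce[i]-v))<8]
    for i in w: print(v,ce[i].round(2),st[i]); 
    i=w[0]; B.append([st[i,0]+(st[i,2]-1)/2,st[i,1]+(st[i,3]-1)/2] if 0 else ce[i])
B=np.array(B)
th=np.linspace(0,2*np.pi,60)
def cen(p,xw):
    c,sn=np.cos(p[2]),np.sin(p[2]); pts=[]
    for t in th:
        for y in(-8,8):
            xl=xw+17*np.cos(t); z=24+17*np.sin(t)
            pts.append(proj(f,[p[0]+c*xl-sn*y,p[1]+sn*xl+c*y,z]))
    h=cv2.convexHull(np.array(pts,np.float32)); M=cv2.moments(h); return np.array([M['m10'],M['m01']])/M['m00']
X=[-110,-66,-22,22,66,110]
r=least_squares(lambda p:np.concatenate([cen(p,x)-b for x,b in zip(X,B)]),[570,-26,-.08],x_scale=[1,1,.01],diff_step=1e-4)
p=r.x; print("pose",p[:2],np.degrees(p[2]),r.fun.round(2))
c,sn=np.cos(p[2]),np.sin(p[2])
T=lambda x,y,z:np.array([p[0]+c*x-sn*y,p[1]+sn*x+c*y,z])
for x in X: print(T(x,0,41).round(1))
def draw(f,name,box,k):
    im=np.ascontiguousarray(np.clip(cv2.resize(f["frame"][box[1]:box[3],box[0]:box[2],::-1],None,fx=k,fy=k,interpolation=cv2.INTER_CUBIC)*1.8,0,255).astype('uint8'))
    q=lambda P:tuple(int(v) for v in ((proj(f,P)-box[:2]+.5)*k-.5))
    for x in X: cv2.circle(im,q(T(x,0,41)),3,(0,0,255),-1)
    L=[T(136,32,0),T(136,-32,0),T(-166,-32,0),T(-166,32,0)]
    cv2.polylines(im,[np.array([q(P) for P in L])],True,(0,255,0),1)
    for y in(-16,16): cv2.line(im,q(T(136,y,29)),q(T(-150,y,29)),(255,0,255),1)
    cv2.line(im,q(T(-152,28,62)),q(T(-152,-28,62)),(0,255,255),1)
    cv2.imwrite(name,im)
draw(f,"pics/ov_t.png",(230,140,390,350),2.8); draw(s,"pics/ov_s.png",(210,130,430,280),3.5)
E
```

```text
cam [477.05806247  31.77903213 874.34143915]
(303, 300) [303.1  299.87] [298 289  11  22 215]
(305, 272.5) [304.67 272.43] [299 263  12  21 205]
(307, 246) [306.27 245.61] [301 236  11  20 199]
(308.5, 219.5) [307.99 219.29] [303 210  11  20 198]
(310, 193) [309.36 193.19] [304 184  11  20 190]
(311, 168) [311.11 167.36] [306 158  11  20 192]
pose [572.86698246 -26.32161423] -4.797585948912598 [-0.07 -0.07  0.03  0.18  0.07  0.11 -0.06 -0.1   0.13 -0.13 -0.1  -0.  ]
[463.3 -17.1  41. ]
[507.1 -20.8  41. ]
[550.9 -24.5  41. ]
[594.8 -28.2  41. ]
[638.6 -31.8  41. ]
[682.5 -35.5  41. ]
```

```bash
sleep 1
```

```text
(no output)
```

View pics/ov_t.png

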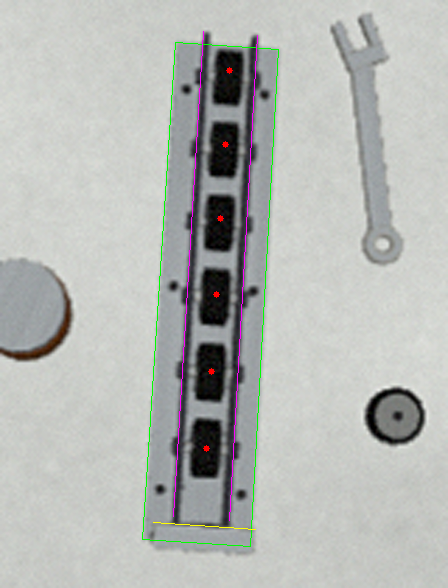

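View pics/ov_s.png

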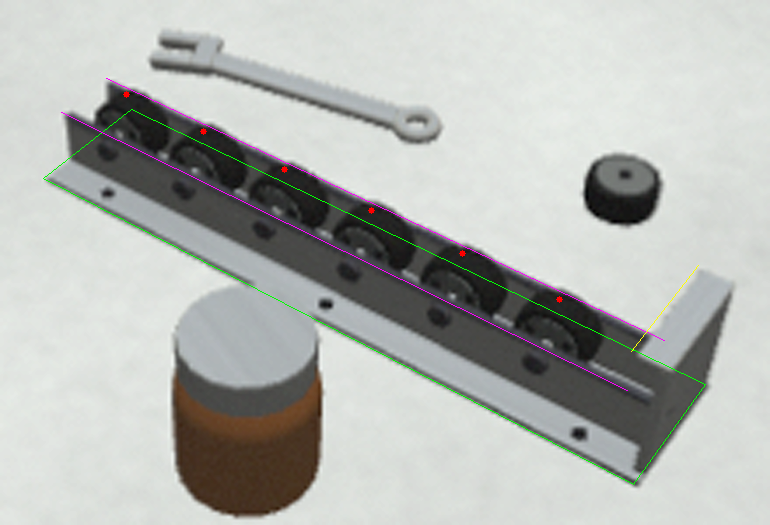

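The fit agrees with both views to about 2 mm. Next I'll close the gripper and move above wheel 1, staying high.

Call:
arm_command(series=[0.0403,0.0739,0,0,0,-0.0272,0.0403,0.0739,0,0,0,-0.0272,0.0403,0.0739,0,0,0,-0.0272,0.0403,0.0739,0,0,0,-0.0272,0.0403,0.0739,0,0,0,-0.0272,0.0403,0.0739,0,0,0,-0.0272,0.0403,0.0739,0,0,0,-0.0272,0.0403,0.0739,0,0,0,-0.0272,0.0403,0.0739,0,0,0,-0.0272,0.0403,0.0739,0,0,0,-0.0272,0.0403,0.0739,0,0,0,-0.0272,0.0403,0.0739,0,0,0,-0.0272,0.0403,0.0739,0,0,0,-0.0272,0.0403,0.0739,0,0,0,-0.0272,0.0403,0.0739,0,0,0,-0.0272,0.0403,0.0739,0,0,0,-0.0272,0.0403,0.0739,0,0,0,-0.0272,0.0403,0.0739,0,0,0,-0.0272,0,0,0,0,0,0,0,0,0,0,0,0], hand=0, newtons=10)

```text
time_s: 1.77
ee_pos: [460.6, -15.9, 224.4]
ee_rot: [180.0, 0.1, -4.6]
force: [-0.1, -0.3, -0.1]
gripper_width: 0.5
```

Call:
arm_command(series=[0,-0.0025,-0.04,0,0,0,0,0,-0.04,0,0,0,0,0,-0.04,0,0,0,0,0,-0.04,0,0,0,0,0,-0.04,0,0,0,0,0,-0.04,0,0,0,0,0,-0.04,0,0,0,0,0,-0.04,0,0,0,0,0,-0.04,0,0,0,0,0,-0.04,0,0,0,0,0,0,0,0,0,0,0,0,0,0,0,0,0,0,0,0,0,0,0,0,0,0,0])

```text
time_s: 2.93
ee_pos: [461.2, -18.6, 66.0]
ee_rot: [180.0, -0.1, -4.8]
force: [-0.4, 0.5, 0.1]
gripper_width: 0.9
```

```bash
python3 - <<'E'
from workcell import env, grab_frame
import cv2,numpy as np
a=grab_frame("side")["frame"][110:280,210:450,::-1]
cv2.imwrite("pics/s2.png",np.clip(cv2.resize(a,None,fx=3.2,fy=3.2,interpolation=cv2.INTER_CUBIC)*1.8,0,255).astype('uint8'))
s=env.state();print(s["ee_pos"],s["ee_rot"],s["force"],s["gripper_width"])
E
```

```text
[461.19063603 -18.4545613   65.99741465] [ 1.79993312e+02 -1.21821957e-01 -4.81617761e+00] [-0.18662269 -0.44053411  0.01222772] 0.4690445587955718
```

View pics/s2.png

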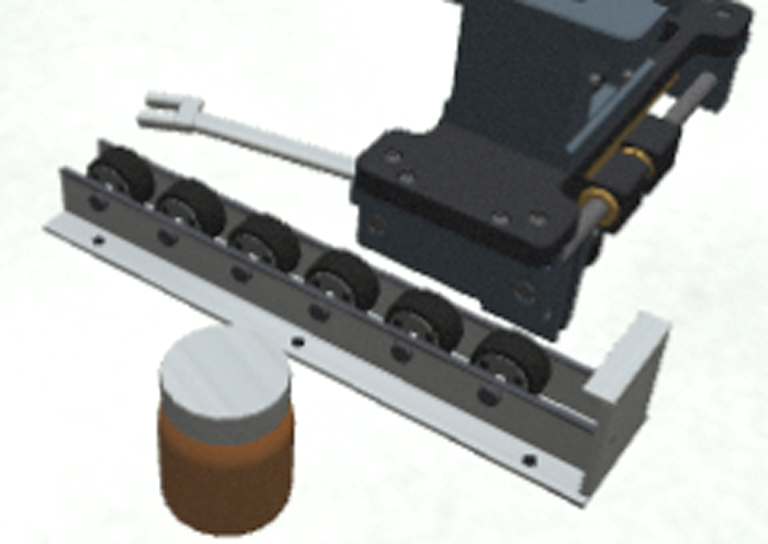

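```bash
python3 - <<'E'
import pickle
from h import *
d=pickle.load(open("f0.pkl","rb")); s=d["side"]
im=cv2.imread("pics/s2.png")
p=np.radians(-4.8);c,sn=np.cos(p),np.sin(p)
for z,col in((55,(0,0,255)),(66,(0,255,0)),(134,(255,255,0))):
  for x in(-16,16):
    for y in(-13.5,13.5):
      q=(proj(s,[461.2+c*x-sn*y,-18.5+sn*x+c*y,z])-[210,110]+.5)*3.2
      cv2.circle(im,tuple(int(v) for v in q),4,col,-1); print(z,x,y,q.round())
im=cv2.convertScaleAbs(im,alpha=1.6,beta=30)
cv2.imwrite("pics/s2b.png",im)
E
```

```text
55 -16 -13.5 [571. 312.]
55 -16 13.5 [541. 349.]
55 16 -13.5 [504. 282.]
55 16 13.5 [473. 317.]
66 -16 -13.5 [575. 293.]
66 -16 13.5 [544. 330.]
66 16 -13.5 [507. 263.]
66 16 13.5 [476. 298.]
134 -16 -13.5 [603. 165.]
134 -16 13.5 [571. 200.]
134 16 -13.5 [529. 135.]
134 16 13.5 [496. 169.]
```

View pics/s2b.png

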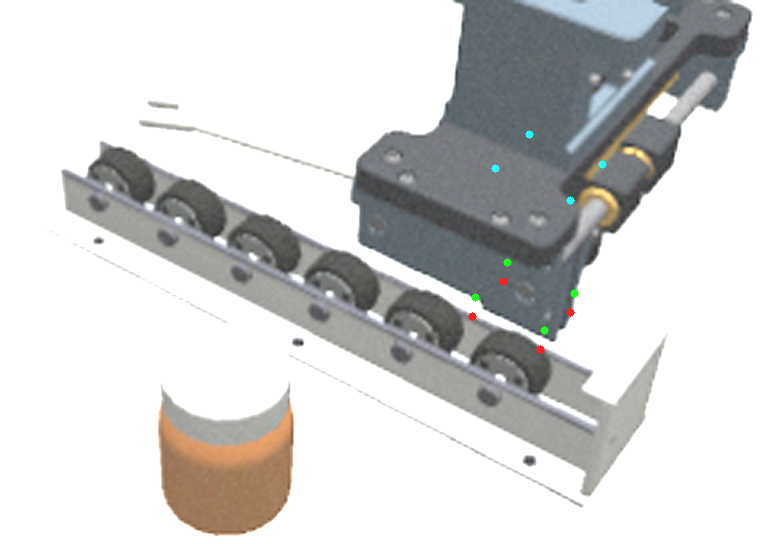

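```bash
python3 - <<'E'
import pickle
from h import *
d=pickle.load(open("f0.pkl","rb")); s=d["side"]
p=np.radians(-4.8);c,sn=np.cos(p),np.sin(p)
for z in(134,):
  for x in(-38,38):
    for y in(-89,-38,38,89):
      q=(proj(s,[461.2+c*x-sn*y,-18.5+sn*x+c*y,z])-[210,110]+.5)*3.2
      print(z,x,y,q.round())
from workcell import grab_frame
f=grab_frame("top")
cv2.imwrite("pics/t2.png",np.clip(cv2.resize(f["frame"][140:360,190:410,::-1],None,fx=2.7,fy=2.7,interpolation=cv2.INTER_CUBIC)*2.2,0,255).astype('uint8'))
E
```

```text
134 -38 -89 [732.  93.]
134 -38 -38 [682. 154.]
134 -38 38 [595. 259.]
134 -38 89 [527. 340.]
134 38 -89 [566.  32.]
134 38 -38 [510.  86.]
134 38 38 [413. 179.]
134 38 89 [339. 251.]
```

View pics/t2.png

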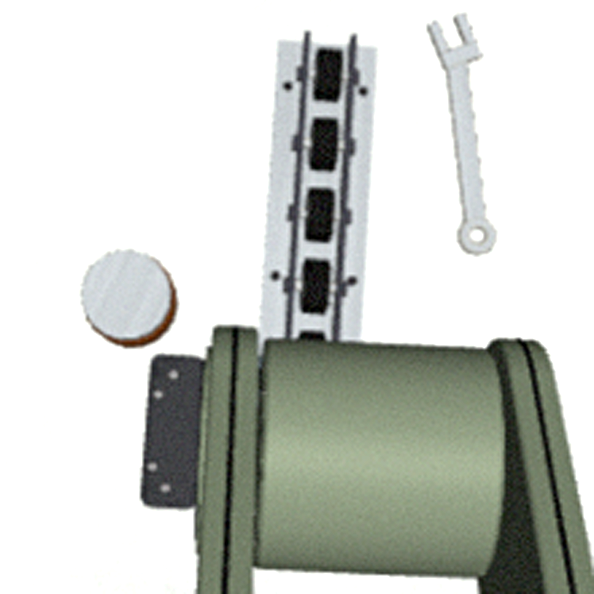

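The top view shows only wheels 2 to 6. The gripper body hides the fingertips in both views, but its projected corners match. I'll lower to just above the wheel, then press down in small steps.

Call:
arm_command(series=[0,0.0037,-0.007,0,0,0,0,0,-0.007,0,0,0,0,0,-0.007,0,0,0,0,0,-0.007,0,0,0,0,0,0,0,0,0,0,0,0,0,0,0,0,0,0,0,0,0,0,0,0,0,0,0,0,0,0,0,0,0,0,0,0,0,0,0])

```text
time_s: 3.87
ee_pos: [460.6, -16.6, 53.9]
ee_rot: [180.0, -0.0, -4.8]
force: [0.5, 0.3, -0.3]
gripper_width: 0.7
```

```bash
cat >st.py <<'E'
from workcell import env
s=env.state();print(s["time_s"],s["ee_pos"].round(2),s["ee_rot"].round(2),s["force"].round(2),s["gripper_width"])
E
python3 st.py
```

```text
3.8667 [460.61 -16.64  53.87] [ 1.8e+02 -1.0e-02 -4.8e+00] [ 0.48  0.28 -0.29] 0.6506051388994362
```

Call:
arm_command(series=[0,0,-0.001,0,0,0,0,0,-0.001,0,0,0,0,0,-0.001,0,0,0,0,0,-0.001,0,0,0,0,0,-0.001,0,0,0,0,0,-0.001,0,0,0,0,0,0,0,0,0,0,0,0,0,0,0,0,0,0,0,0,0,0,0,0,0,0,0])

```text
time_s: 4.7
ee_pos: [460.7, -16.7, 51.5]
ee_rot: [180.0, -0.0, -4.8]
force: [-0.2, 0.2, 2.2]
gripper_width: 0.9
```

Call:
arm_command(series=[0,0,-0.001,0,0,0,0,0,-0.0005,0,0,0,0.0075,-0.0006,0,0,0,0,0.0075,-0.0006,0,0,0,0,0.0075,-0.0006,0,0,0,0,0.0075,-0.0006,0,0,0,0,0,0,0,0,0,0])

```text
time_s: 5.28
ee_pos: [473.6, -17.7, 50.9]
ee_rot: [180.0, -0.1, -4.8]
force: [-0.5, 0.3, 3.7]
gripper_width: 0.2
```

```bash
python3 st.py; python3 - <<'E'
from workcell import env, grab_frame
import cv2,numpy as np
a=grab_frame("side")["frame"][110:280,210:450,::-1]
cv2.imwrite("pics/s3.png",np.clip(cv2.resize(a,None,fx=3.2,fy=3.2,interpolation=cv2.INTER_CUBIC)*2.5,0,255).astype('uint8'))
E
```

```text
5.2833 [473.62 -17.71  50.89] [ 1.7999e+02 -7.0000e-02 -4.8000e+00] [-0.49  0.35  3.69] 0.23361731454973167
```

View pics/s3.png

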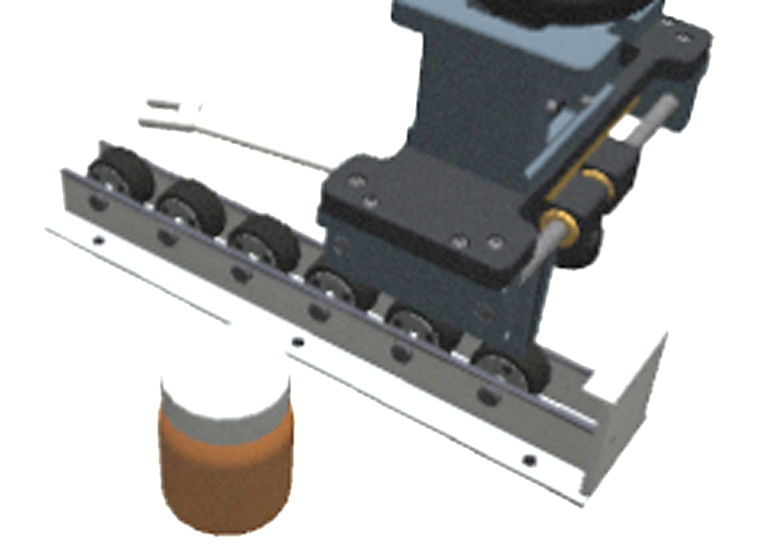

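The image shows the rail unmoved and the hub pattern of wheel 1 at (500,378) changed. The press reads 3.7 N with almost no side force, so I'll carry on.

Call:
arm_command(series=[0.0075,-0.0006,0,0,0,0,0.0075,-0.0006,0,0,0,0,0.0075,-0.0006,0,0,0,0,0.0075,-0.0006,0,0,0,0,0.0075,-0.0006,0,0,0,0,0.0075,-0.0006,0,0,0,0,0.0075,-0.0006,0,0,0,0,0.0075,-0.0006,0,0,0,0,0.0075,-0.0006,0,0,0,0,0.0075,-0.0006,0,0,0,0])

```text
time_s: 6.17
ee_pos: [502.9, -20.1, 50.8]
ee_rot: [180.0, -0.0, -4.8]
force: [-0.2, -0.8, 4.4]
gripper_width: 0.5
```

```bash
python3 st.py; python3 - <<'E'
from workcell import env, grab_frame
import cv2,numpy as np
a=grab_frame("side")["frame"][110:280,210:450,::-1]
cv2.imwrite("pics/s4.png",np.clip(cv2.resize(a,None,fx=3.2,fy=3.2,interpolation=cv2.INTER_CUBIC)*2.5,0,255).astype('uint8'))
E
```

```text
6.1667 [502.9  -20.07  50.82] [ 1.7999e+02 -1.0000e-02 -4.8000e+00] [-0.15 -0.79  4.39] 0.4545833174231855
```

View pics/s4.png

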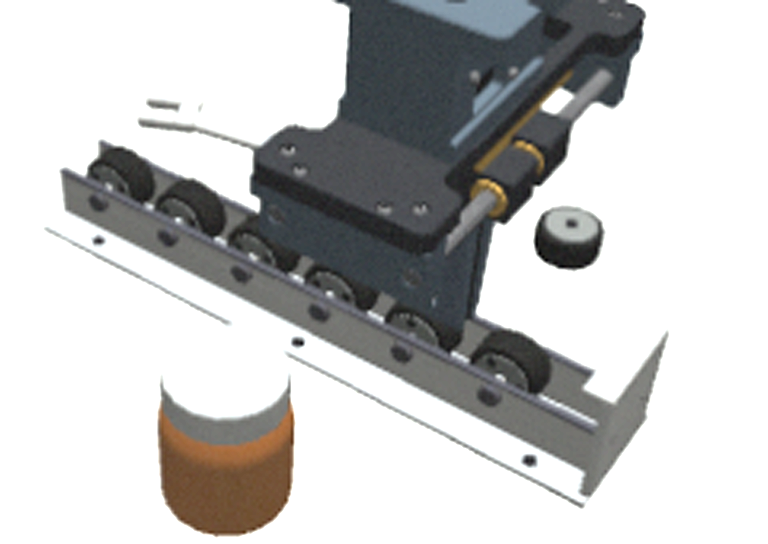

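The fingers are now on wheel 2 at 4.4 N, and the rail, jar and spare have not moved. I'll continue along the row.

Call:
arm_command(series=[0.0075,-0.0006,0,0,0,0,0.0075,-0.0006,0,0,0,0,0.0075,-0.0006,0,0,0,0,0.0075,-0.0006,0,0,0,0,0.0075,-0.0006,0,0,0,0,0.0075,-0.0006,0,0,0,0,0.0075,-0.0006,0,0,0,0,0.0075,-0.0006,0,0,0,0,0.0075,-0.0006,0,0,0,0,0.0075,-0.0006,0,0,0,0,0.0075,-0.0006,0,0,0,0,0.0075,-0.0006,0,0,0,0,0.0075,-0.0006,0,0,0,0,0.0075,-0.0006,0,0,0,0,0.0075,-0.0006,0,0,0,0])

```text
time_s: 7.47
ee_pos: [547.9, -23.7, 50.8]
ee_rot: [180.0, -0.0, -4.8]
force: [0.0, -2.5, 3.7]
gripper_width: 0.3
```

Call:
arm_command(series=[0.0075,-0.001,0,0,0,0,0.0075,-0.0008,0,0,0,0,0.0075,-0.00065,0,0,0,0,0.0075,-0.00065,0,0,0,0,0.0075,-0.00065,0,0,0,0,0.0075,-0.00065,0,0,0,0,0.0075,-0.00065,0,0,0,0,0.0075,-0.00065,0,0,0,0,0.0075,-0.00065,0,0,0,0,0.0075,-0.00065,0,0,0,0,0.0075,-0.00065,0,0,0,0,0.0075,-0.00065,0,0,0,0,0.0075,-0.00065,0,0,0,0,0.0075,-0.00065,0,0,0,0,0.0075,-0.00065,0,0,0,0])

```text
time_s: 8.72
ee_pos: [592.9, -27.6, 50.8]
ee_rot: [-180.0, -0.0, -4.8]
force: [-0.9, 1.5, 3.5]
gripper_width: 0.5
```

```bash
python3 st.py; python3 - <<'E'
from workcell import env, grab_frame
import cv2,numpy as np
a=grab_frame("side")["frame"][110:280,210:450,::-1]
cv2.imwrite("pics/s5.png",np.clip(cv2.resize(a,None,fx=3.2,fy=3.2,interpolation=cv2.INTER_CUBIC)*2.5,0,255).astype('uint8'))
E
```

```text
8.7167 [592.87 -27.6   50.82] [-180.    -0.    -4.8] [-0.93  1.52  3.53] 0.48812937224822783
```

View pics/s5.png

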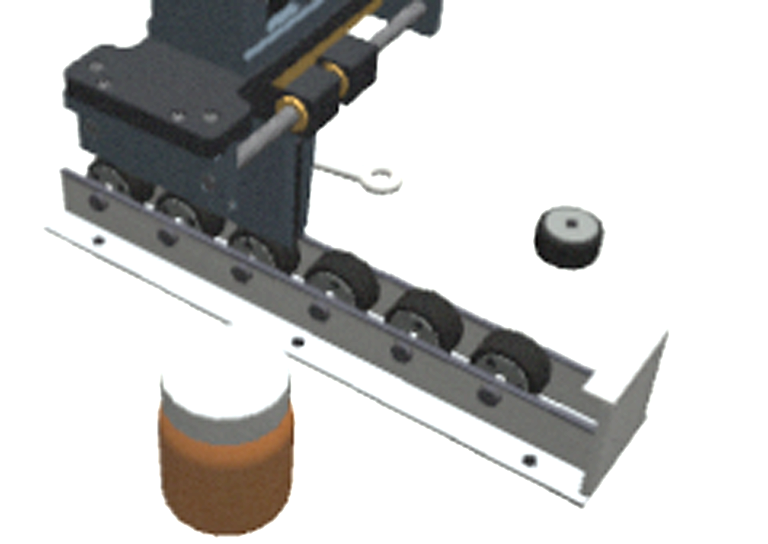

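The rail is still in place and the fingers are on wheel 4 at 3.5 N. Wheels 5 and 6 come next.

Call:
arm_command(series=[0.0075,-0.0006,0,0,0,0,0.0075,-0.00063,0,0,0,0,0.0075,-0.00063,0,0,0,0,0.0075,-0.00063,0,0,0,0,0.0075,-0.00063,0,0,0,0,0.0075,-0.00063,0,0,0,0,0.0075,-0.00063,0,0,0,0,0.0075,-0.00063,0,0,0,0,0.0075,-0.00063,0,0,0,0,0.0075,-0.00063,0,0,0,0,0.0075,-0.00063,0,0,0,0,0.0075,-0.00063,0,0,0,0,0.0075,-0.00063,0,0,0,0,0.0075,-0.00063,0,0,0,0,0.0075,-0.00063,0,0,0,0])

```text
time_s: 10.02
ee_pos: [637.8, -31.6, 50.8]
ee_rot: [180.0, -0.0, -4.8]
force: [-0.1, 1.5, 3.2]
gripper_width: 0.4
```

Call:
arm_command(series=[0.0075,-0.00063,0,0,0,0,0.0075,-0.00063,0,0,0,0,0.0075,-0.00063,0,0,0,0,0.0075,-0.00063,0,0,0,0,0.0075,-0.00063,0,0,0,0,0.0075,-0.00063,0,0,0,0,0.0075,-0.00063,0,0,0,0,0.0075,-0.00063,0,0,0,0,0.0075,-0.00063,0,0,0,0,0.0075,-0.00063,0,0,0,0,0.0075,-0.00063,0,0,0,0,0.0075,-0.00063,0,0,0,0,0.0075,-0.00063,0,0,0,0,0.0075,-0.00063,0,0,0,0,0.0075,-0.00063,0,0,0,0])

```text
time_s: 11.27
ee_pos: [682.8, -35.3, 50.8]
ee_rot: [180.0, -0.0, -4.8]
force: [-0.7, 0.5, 2.7]
gripper_width: 0.4
```

Call:
arm_command(series=[0.0075,-0.00063,0,0,0,0,0.0075,-0.00063,0,0,0,0,0.0075,-0.00063,0.005,0,0,0,0,0,0.02,0,0,0,0,0,0.05,0,0,0,0,0,0.05,0,0,0,0,0,0.05,0,0,0,0,0,0.05,0,0,0,0,0,0.05,0,0,0,0,0,0.05,0,0,0,0,0,0.05,0,0,0,-0.05,-0.08,0,0,0,0,-0.05,-0.08,0,0,0,0,-0.05,-0.08,0,0,0,0,-0.05,-0.08,0,0,0,0,-0.05,-0.08,0,0,0,0,-0.05,-0.08,0,0,0,0,-0.05,-0.08,0,0,0,0,-0.05,-0.08,0,0,0,0,0,0,0,0,0,0])

```text
time_s: 12.93
ee_pos: [527.6, -296.9, 200.8]
ee_rot: [179.9, 0.1, -5.1]
force: [0.7, 0.7, -0.4]
gripper_width: 0.1
```

```bash
python3 st.py; python3 - <<'E'
from workcell import env, grab_frame
import cv2,numpy as np,pickle
d=pickle.load(open("f0.pkl","rb"))
o=[]
for n,b in (("side",(150,110,390,215)),):
    f=grab_frame(n)["frame"]
    for F in (d[n]["frame"],f):
        o.append(np.clip(cv2.resize(F[130:280,210:430,::-1],None,fx=1.8*2,fy=1.95,interpolation=cv2.INTER_CUBIC)*2.,0,255).astype('uint8'))
cv2.imwrite("pics/s6.png",np.vstack(o))
t=grab_frame("top")["frame"]; cv2.imwrite("pics/t6.png",t[:,:,::-1])
g=cv2.cvtColor(t,cv2.COLOR_RGB2GRAY);n,l,st,ce=cv2.connectedComponentsWithStats((g<45).astype('uint8'))
for v in [(303.1,299.87),(304.67,272.43),(306.27,245.61),(307.99,219.29),(309.36,193.19),(311.11,167.36)]:
    i=np.argmin(np.hypot(*(ce-v).T)); print(v,ce[i].round(2),st[i,4])
E
```

```text
12.9333 [ 527.65 -296.92  200.84] [ 1.7985e+02  1.4000e-01 -5.1200e+00] [ 0.69  0.72 -0.43] 0.11306710084635249
(303.1, 299.87) [303.11 299.7 ] 209
(304.67, 272.43) [304.63 272.42] 205
(306.27, 245.61) [306.29 245.66] 200
(307.99, 219.29) [307.92 219.21] 201
(309.36, 193.19) [309.44 193.16] 192
(311.11, 167.36) [311.12 167.49] 197
```

View pics/s6.png

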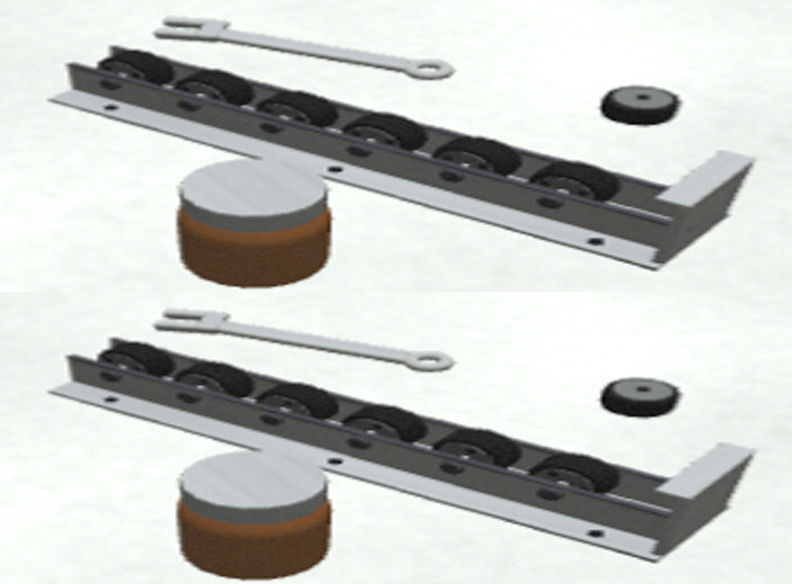

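View pics/t6.png

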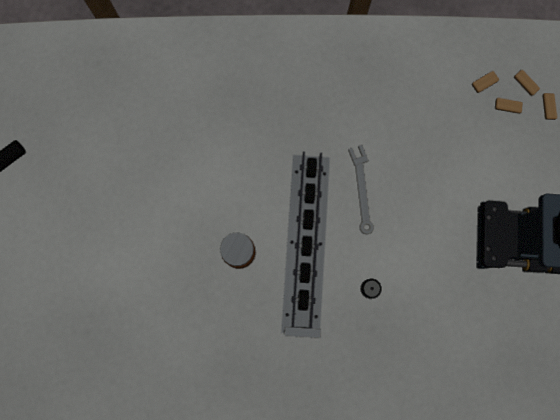

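Nothing has shifted: the blob centres agree to within 0.2 px. I'll check each hub before handing in.

```bash
python3 - <<'E'
from workcell import grab_frame
from h import *
import pickle
d=pickle.load(open("f0.pkl","rb"))["side"];f=grab_frame("side")["frame"]
p=np.radians(-4.8);c,s=np.cos(p),np.sin(p);rows=[]
for F in(d["frame"],f):
    r=[]
    for x in(-110,-66,-22,22,66,110):
        q=proj(d,[572.9+c*x-s*8,-26.3+s*x+c*8,28]).round().astype(int)
        a=F[q[1]-12:q[1]+12,q[0]-13:q[0]+13,::-1]
        r.append(np.clip(cv2.resize(a,(130,120),interpolation=cv2.INTER_CUBIC)*2.5,0,255).astype('uint8'))
    rows.append(np.hstack(r))
cv2.imwrite("pics/hubs.png",np.vstack(rows))
E
```

```text
(no output)
```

View pics/hubs.png

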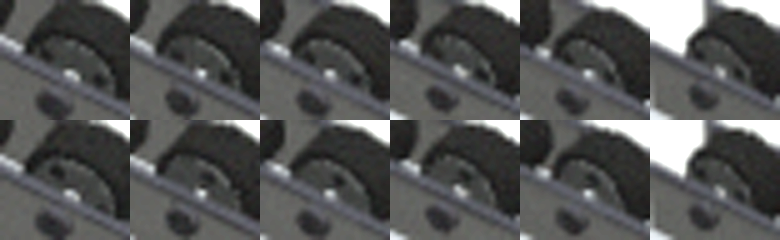

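All six hub hole patterns have changed between before (top row) and after (bottom row). The arm is clear, so I'll hand in.

```bash
python3 -c "
from workcell import env
print(env.job_done())"
```

```text
the job is handed in; nothing more can be done
None
```

I ran the closed fingertips along the wheel tops from wheel 1, beside the end stop, to wheel 6 at the open end. Then I lifted straight up, moved the arm clear and handed the job in; the last reading before that was at 12.9 s. No verdict was reported.

- **Force:** The press read between about 2 and 4.5 N at each check. Side force peaked at about 2.5 N near wheel 3, so I corrected the direction of travel slightly.
- **Wheels:** Before-and-after pictures show the hub holes of all six wheels in new positions. I couldn't read the turn angles directly. From the distance travelled, each wheel should have rolled well past 0.2 rad, and the order follows from the single sweep.
- **Rail:** The wheel positions in the top view agree to within 0.2 pixel before and after, so the rail has not moved.
- **Jar, spanner and spare wheel:** They look unmoved in both views; I judged this by eye.
- **Fingertip view:** The gripper body hid the fingertips from both cameras during the sweep. There I relied on the reported tool position and force.

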